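# Press home the lid of an ink tin with the toggle clamp

### The arm

A 6-joint arm with a two-finger parallel gripper is mounted at the origin on the work surface. World frame = base frame: x ahead of the robot, y to its left, z up, the work surface at z = 0. Lengths are in m, angles in rad, forces in N, time in s.
With the tool pointing down it reaches from about 0.25 to 0.725 m from the base axis. Payload 4 kg.
Tool frame: the origin (TCP) lies at the very end of the fingers, on their centre line; the grasp point (between the pads) lies 19 mm behind it; z points along the fingers, y is the direction in which the jaws open and shut (so a half turn about z gives the same grasp; the last joint's range is limited). The gripper opens to 85 mm and grips with 20 to 120 N. Pads are 22 mm wide; open, the fingers measure 114 mm over their backs; the gripper's body (76 mm by 85 mm) begins 54 mm behind the grasp point. The pads swing forward as they close: fully open they stand 13 mm farther back than shut.
Start: joints at [1.103, 0.241, 0.005, 1.335, 0, 1.571], TCP at [0.225, 0.446, 0.231] pointing down, gripper open.
Joint ranges: [-2.72, 2.72], [-1.05, 1.87], [-1.09, 1.28], [-1.99, 2.15], [-1.42, 1.44], [-3.14, 3.14]. Speed limits (rad/s): [2.79, 2.79, 3.14, 3.14, 3.14, 3.14].

### API

Orientations are given as a 3x3 rotation matrix whose columns are the frame's x, y, z axes.
In Python, from station import r gives the robot as it stands.
- The arm moves only by the tool send_rows, never from a script. Its argument "increments" is one flat list of numbers, 7 for each row, row after row: the shift along the tool's x, y, z in mm, then the turn, a rotation vector about the tool's x, y, z in degrees, then the gripper command: -1 is fully open, 1 is shut, values between are in proportion. In form: [dx, dy, dz, ax, ay, az, jaw, dx, dy, dz, ax, ay, az, jaw, ...]. A call has exactly 10 rows; each row shifts and turns the pose as measured when the row begins, along the tool's axes as they then stand; what a row does not reach is not made up. A row lasts 1/10 s, in which the tool goes at most 50 mm and 8.59 degrees, less where a joint would pass 70% of its speed; a pose out of reach is approached as far as the arm can. A call is refused whole if a number of a shift passes 50 or a number of a turn 8.59, either way. A call with a gripper value outside its range is refused whole. The fingers move at their own pace and stop on an object; "newtons" is the grip in N (left out, the last holds). Time passes only in rows, so rows that do not move let the fingers close, or fill a call up. It gives the time, the measured TCP pose, the force and the opening at its end, in the units of the state.
- r.read_state(): the state, without advancing time (a new reading comes with each control period).
- r.grab_frame(name): name is "scene" or "top" or "wrist"; returns a dict with "color" (400x640x3 uint8, red, green, blue), "mtx" (3x3 intrinsics, pixels), "k1" (the pictures are not rectified: a ray, as slopes to the right and down, at radius r is drawn at 1 + k1 r^2 times it, then the intrinsics apply), "eye" and "orientation" of the camera in the world; the wrist camera has in their place "mount" (4x4, takes a point from camera to tool coordinates, whose origin is the TCP and whose axes are the flange's). Camera axes: x right, y down, z forward; pixel columns grow to the right and rows downward; lengths in m; the calibration is good to about 2 mm. A picture is of the moment at which its call begins: read the wrist's pose just before it. There is no depth.
- r.hand_in(): hands the job in, once; it reports no verdict.
The state is a dict: "clock": time; "joint_positions": joint angles; "dq": joint speeds; "tau": joint torques, N m; "tcp_pos": TCP position; "ee_rot": TCP orientation; "contact_force": force on the tool from outside, world axes, zero at the start; "wrist_torque": the same for the moment, N m; "gripper_width": opening from 0.0 (shut) to 1.0 (fully open).
Only numpy, scipy, OpenCV 4.12 (cv2) and the standard library are available. Lean on these libraries where they do the work, as an engineer would, in place of code of your own. Each camera call takes 0.05 s, during which the arm holds its last target. There are 200 camera calls.

### The job

The lid of the teal ink tin in the lid press stands proud: swing the red clamp handle over until the clamp locks over centre, let go so that it holds the lid down by itself for a moment, then swing the handle fully back. Lift the closed tin out and set it down gently, upright and flat on the floor of the green tray. Press the lid with the clamp only, not with the gripper, do not touch the tin until its lid is home, and leave the clamp open and the other things on the bench where they are.

Things in the scene. Friction and masses are not known exactly. Their poses are not given: they have to be found in the camera images.
- fixture: Lid press bolted to the bench: aluminium base plate 220 x 110 x 12 mm with a nest and a blue toggle clamp. Origin on the bench; x runs from the nest (x = -70 mm) to the clamp (handle hinge at x = +44 mm), y is parallel to the clamp's hinges, z up. Two blue side plates, 37 mm over all in y, x +16 to +70 mm, stand to z = 112 mm.
- nest (a point): Centre of the nest's floor, on top of the base plate (z = 12 mm), where the tin stands between four black posts 12 mm in diameter that rise 10 mm above the plate, at 45 degrees to the press's axes, 36.7 mm from the centre.
- handle_hinge (a point): Point on the hinge axis of the clamp's handle, in its middle plane, 89 mm above the bench. The axis is parallel to the fixture's y.
- handle_grip (a point): Point on the centre line of the red handle, 95 mm from the hinge; moves with the handle. The red grip is a straight bar, 18 mm wide along the fixture's y and 20 mm the other way, from 40 to 120 mm from the hinge. It can be pinched from above across the fixture's y, and turns between the fingers as it swings.
- handle (a joint): Angle of the clamp handle. 0 = fully open, the handle leaning 63 degrees (1.10 rad) from upright towards the fixture's +x; it grows as the handle swings up and towards the nest. The clamp passes centre at 1.30 (74 degrees) and is locked against its stop at 1.40 (handle 17 degrees past upright). It takes 1 to 5 N at the grip.
- foot: Sprung black rubber foot, 24 mm in diameter, on the end of the steel clamp arm (100 mm long, 13 mm wide, hinged at fixture x = +30, z = 100 mm). The arm starts upright and comes down on the lid as the handle swings over. Origin in the arm's end, 33 mm from the pressing face; z points from that face to the arm.
- tin: Loose steel ink tin with a teal band, 58 mm in diameter and 54 mm tall, 220 g with its lid; stands in the nest at the start. Origin in the centre of its underside, z along its axis.
- lid_top (a point): Centre of the top of the tin's push-in lid (steel disc 55 mm in diameter with a teal spot). 60 mm above the tin's underside when home.
- lid (a joint): How far the lid stands above its home position, m: 0 = home, 0.005 to 0.007 at the start. Needs about 7 N to push down.
- tray: Shallow open green tray fixed on the bench, 150 x 150 mm outside, 22 mm high, walls and floor 4 mm. Origin in the centre of its underside.
- ink_bottle: Bystander: closed brown ink bottle with an orange cap, 54 mm in diameter, 150 mm tall. Origin in the centre of its underside.
- spare_tin: Bystander: closed ink tin with an orange-red band, 58 mm in diameter, 60 mm tall. Origin in the centre of its underside.
- spatula: Bystander: mixing spatula lying on the bench, about 250 mm long along its x. Origin near its middle.
Not all that is in view belongs to the job. Of the things like the tray, leave any that is blue; of the rest the smaller one is meant. What is shaped like the tin but blue or purple is not meant.

How it is judged:
On the way, in this order (a step that is already met when the one before it is completed fails the run):
1. the clamp is locked over centre, the gripper is off the press and the foot holds the lid home on the tin in the nest (value of joint handle above 1.33 rad and value of joint lid below 0.0015 m and distance between tin and nest below 0.008 m and contact force between foot and tin above 4 N and contact force between each of the fingers, the arm and fixture below 0.5 N), for 0.3 s.
2. the clamp is swung fully back, the tin still in the nest with its lid home (value of joint handle below 0.15 rad and value of joint lid below 0.0015 m and distance between tin and nest below 0.008 m), for 0.2 s.
At the end, for the whole second after the job is handed in: The tin stands still, released, flat on the tray's floor (axis within 47 mm of the tray's centre along each tray axis, underside under 8 mm above the tray's underside, tilt under 0.08 rad), its lid home (within 1.5 mm), and the clamp handle is left open (joint under 0.15 rad) (x of tin in the frame of tray between -0.047 and 0.047 m and y of tin in the frame of tray between -0.047 and 0.047 m and z of tin in the frame of tray below 0.008 m and angle between tin's own z axis and vertical below 0.08 rad and linear speed of tin below 0.02 m/s and value of joint lid below 0.0015 m and value of joint handle below 0.15 rad); the robot touches nothing.
It fails at once if the gripper touches the tin or its lid (over 2 N) while the lid is not home (contact force between the fingers and tin above 2 N and value of joint lid above 0.0015 m).
It fails at once if the tin is let go or knocked over in mid-air (underside over 30 mm above the bench and not held) (height (world z) of tin above 0.03 m and contact force between the fingers and tin below 0.1 N).
It fails at once if a bystander (ink bottle, spare tin or spatula) is moved more than 25 mm (distance of any of ink_bottle, spare_tin, spatula from where it was at the start of the episode above 0.025 m).
It also fails if it takes over 70 s, if anything falls off the work surface, if the arm or the gripper's body presses on something with over 40 N, if the wrist force passes 120 N, or if a joint passes its speed limit or range.

## Working session

There is one attempt and no reset: what is moved stays moved. The work goes in short steps, Python scripts to look and compute and a tool call to move; the robot and the scene stay as the last step left them, time stands still between calls to the robot, and variables do not carry over. Pictures are saved under pics/ and viewed, about 8 in all and at most 12, crops included, and the job is handed in when it is done.

Besides the shell and the picture viewer there is one more tool, called after "Emit:" by a JSON object that holds its "name" and its "arguments". send_rows: Moves the arm, as the interface text tells. Its arguments: {"type":"object","properties":{"increments":{"type":"array","items":{"type":"number"}},"newtons":{"type":"number"}},"required":["increments"]}

```bash
ls; mkdir -p pics
cat > h.py <<'E'
import numpy as np, cv2
from station import r
def cam(f,pose=None):
    K=np.array(f["mtx"]);
    if "eye" in f: return K,f["k1"],np.array(f["eye"]),np.array(f["orientation"])
    M=np.array(f["mount"]);p,R=pose
    return K,f["k1"],p+R@M[:3,3],R@M[:3,:3]
def ray(c,u,v):
    K,k1,e,R=c
    x=cv2.undistortPoints(np.array([[[u,v]]],float),K,np.array([k1,0,0,0.]))[0,0]
    return e,R@np.array([x[0],x[1],1])
def atz(c,u,v,z):
    e,d=ray(c,u,v); return e+d*(z-e[2])/d[2]
def proj(c,P):
    K,k1,e,R=c
    p=(np.atleast_2d(P)-e)@R
    return cv2.projectPoints(p.reshape(-1,1,3),np.zeros(3),np.zeros(3),K,np.array([k1,0,0,0.]))[0][:,0]
def tri(obs):
    A=np.zeros((3,3));b=np.zeros(3)
    for c,u,v in obs:
        e,d=ray(c,u,v);d=d/np.linalg.norm(d);P=np.eye(3)-np.outer(d,d);A+=P;b+=P@e
    return np.linalg.solve(A,b)
E
python3 - <<'E'
from h import *
import pickle
s=r.read_state();print(s)
for n in("top","scene"):
    f=r.grab_frame(n);c=cam(f);pickle.dump(c,open(n+".pkl","wb"));print(n,c)
    cv2.imwrite(f"pics/{n}.png",f["color"][:,:,::-1])
E
```

```text
pics
{'clock': 0.0, 'joint_positions': array([ 1.10298973e+00,  2.41444113e-01,  3.73135291e-03,  1.33519023e+00,
       -1.72948905e-05,  1.57080685e+00]), 'dq': array([ 0.00113439, -0.00128547, -0.00183392, -0.00064104, -0.00069719,
        0.00156968]), 'tau': array([ 1.61615000e-03, -3.72319508e+01,  2.52408224e+01,  1.68200559e-02,
        2.87500370e-04, -5.57516231e-06]), 'tcp_pos': array([0.22518752, 0.44571925, 0.23040012]), 'ee_rot': array([[-8.92554774e-01,  4.50938026e-01, -9.34520989e-04],
       [ 4.50938994e-01,  8.92552777e-01, -1.88812272e-03],
       [-1.73170259e-05, -2.10666490e-03, -9.99997781e-01]]), 'contact_force': array([ 0.53736477, -0.25675419, -0.0106565 ]), 'wrist_torque': array([-0.01181416,  0.02056906,  0.01190524]), 'gripper_width': 1.0030080701389414}
top (array([[423.54249161,   0.        , 322.46156544],
       [  0.        , 423.54249161, 193.38723057],
       [  0.        ,   0.        ,   1.        ]]), -0.10996803293927852, array([0.42592082, 0.09827741, 1.52140739]), array([[-0.01673237, -0.99880358,  0.04595034],
       [-0.99985778,  0.01661766, -0.00287741],
       [ 0.00211038, -0.04599196, -0.99893958]]))
scene (array([[480.27704664,   0.        , 314.19264195],
       [  0.        , 480.27704664, 198.02312347],
       [  0.        ,   0.        ,   1.        ]]), -0.12157090507774897, array([ 1.07276314, -0.3346563 ,  1.15288906]), array([[ 0.59647601,  0.64767756, -0.4740571 ],
       [ 0.80253353, -0.4904634 ,  0.33968453],
       [-0.01250161, -0.5830604 , -0.81233262]]))
```

View pics/top.png

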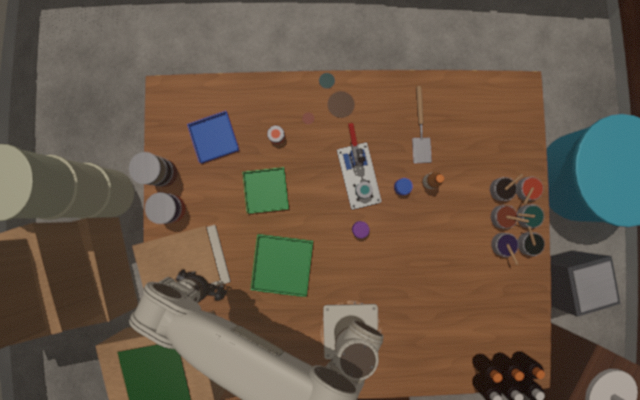

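View pics/scene.png

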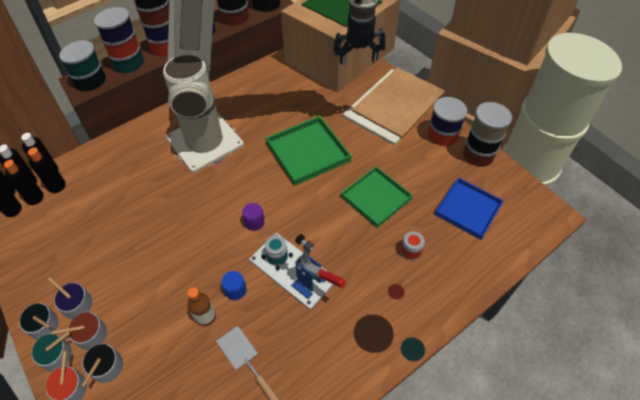

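The top view shows the press at about (359,176) with its nest end at (364,190) and the red handle at (352,135).
- **Trays:** green (266,191), larger green (283,265) and blue (214,138). The smaller green one at (266,191) is meant.
- **Tins:** teal in the nest (364,189), purple (361,230), blue (403,187) and orange-red spare (276,133). The teal one in the nest is meant.

I'll confirm both in an enlarged crop.

Run:
```python
from h import *
t=cv2.imread("pics/top.png");s=cv2.imread("pics/scene.png")
a=cv2.resize(t[115:220,235:395],None,fx=5,fy=5,interpolation=cv2.INTER_CUBIC)
cv2.imwrite("pics/c1.png",a)
b=cv2.resize(s[165:315,235:425],None,fx=4,fy=4,interpolation=cv2.INTER_CUBIC)
cv2.imwrite("pics/c2.png",b)
```

```text
(no output)
```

View pics/c1.png

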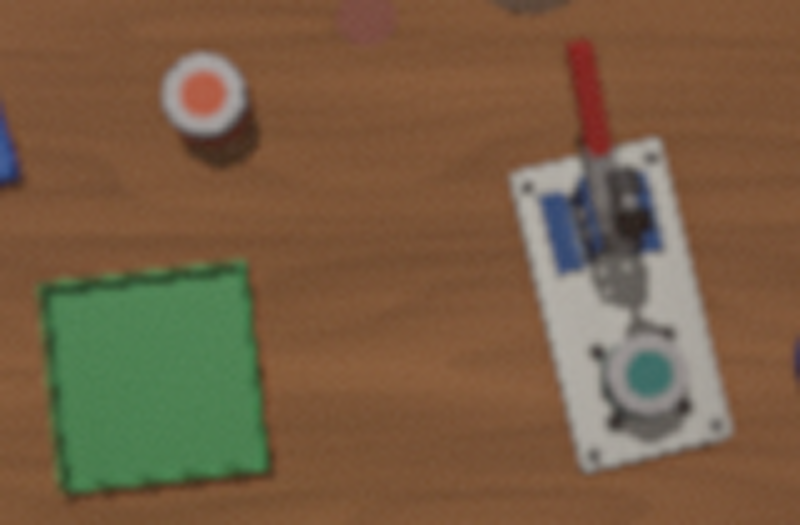

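View pics/c2.png

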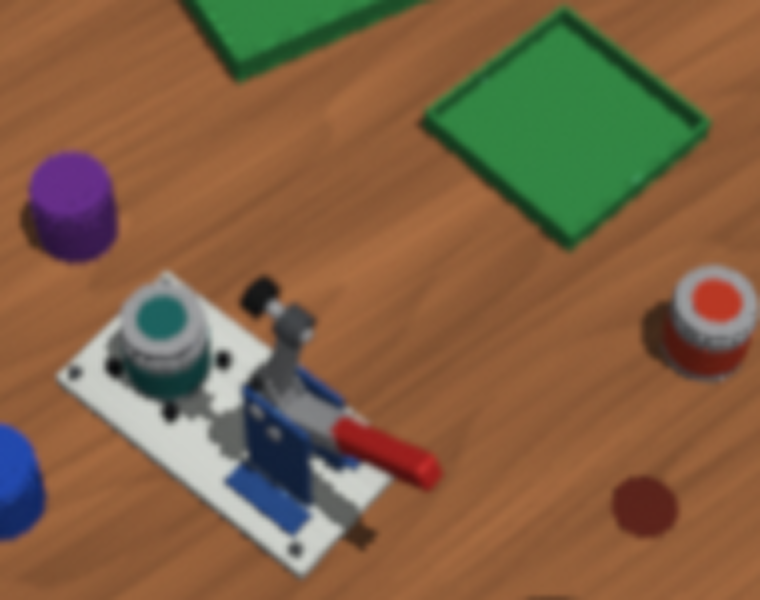

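Crop c1 confirms the teal-spotted tin between the posts at (648,374), the plate corners, and the small green tray. c2 shows the same, with the clamp arm upright and the red handle open.

Run:
```python
from h import *
import pickle
T=pickle.load(open("top.pkl","rb"));S=pickle.load(open("scene.pkl","rb"))
t=lambda x,y:(235+(x+.5)/5-.5,115+(y+.5)/5-.5)
s=lambda x,y:(235+(x+.5)/4-.5,165+(y+.5)/4-.5)
def quad(c,f,pts,z):
    P=np.array([atz(c,*f(*p),z) for p in pts]);print(P.round(4).tolist(),"mean",P.mean(0).round(4),"sides",np.linalg.norm(P-np.roll(P,-1,0),axis=1).round(4))
    return P
P1=quad(T,t,[(512,175),(660,138),(732,436),(586,472)],.012)
P2=quad(S,s,[(395,478),(303,578),(57,376),(165,270)],.012)
Q1=quad(T,t,[(40,287),(246,263),(272,473),(66,494)],.022)
Q2=quad(S,s,[(565,8),(422,120),(570,248),(710,124)],.022)
for P in(P1,):
    d=(P[0]+P[1]-P[2]-P[3])[:2];print("yaw x",np.degrees(np.arctan2(d[1],d[0])))
d=(P2[0]+P2[1]-P2[2]-P2[3])[:2];print("yaw scene",np.degrees(np.arctan2(d[1],d[0])))
for q in Q1,Q2:
  for i in range(4):
    d=q[i]-q[(i+1)%4];print("tray",np.degrees(np.arctan2(d[1],d[0])).round(1))
print("lid",tri([(T,*t(648,374)),(S,*s(162,318))]))
print("grip tip",tri([(T,*t(581,45)),(S,*s(432,472))]))
print("spare",atz(T,*t(204,94),.06),"handle root",tri([(T,*t(598,150)),(S,*s(340,430))]))
```

```text
[[0.6518, 0.0391, 0.012], [0.6771, -0.068, 0.012], [0.4618, -0.1147, 0.012], [0.4379, -0.0097, 0.012]] mean [ 0.5571 -0.0383  0.012 ] sides [0.11   0.2203 0.1077 0.2194]
[[0.6581, 0.0179, 0.012], [0.678, -0.071, 0.012], [0.4621, -0.1181, 0.012], [0.4364, -0.0126, 0.012]] mean [ 0.5587 -0.046   0.012 ] sides [0.0911 0.221  0.1085 0.2238]
[[0.576, 0.3774, 0.022], [0.5904, 0.2299, 0.022], [0.4408, 0.2133, 0.022], [0.4282, 0.36, 0.022]] mean [0.5089 0.2952 0.022 ] sides [0.1482 0.1505 0.1472 0.1488]
[[0.4317, 0.3581, 0.022], [0.4486, 0.2057, 0.022], [0.5971, 0.2194, 0.022], [0.5782, 0.371, 0.022]] mean [0.5139 0.2885 0.022 ] sides [0.1533 0.1491 0.1528 0.1471]
yaw x 12.550726861768831
yaw scene 10.043557162626469
tray 95.6
tray 6.3
tray -85.1
tray -173.3
tray 96.3
tray -174.7
tray -82.9
tray 5.0
lid [ 0.50250174 -0.05084649  0.07610162]
grip tip [ 0.71692923 -0.00339428  0.14541752]
spare [0.70533637 0.25471698 0.06      ] handle root [ 0.65118634 -0.01751149  0.11209279]
```

```bash
cat >> h.py <<'E'
from scipy.spatial.transform import Rotation as Ro
yaw=np.radians(12.5)
u=np.array([np.cos(yaw),np.sin(yaw),0]);v=np.array([-u[1],u[0],0])
Rf=np.c_[u,-v,[0,0,-1]]   # tool x = fixture x
LID=np.array([.5025,-.0508,0])
def fx(x,y,z): return LID+u*(x+.07)+v*y+np.array([0,0,z])
def plan(p,R,N,jaw):
    s=r.read_state();p0=np.array(s["tcp_pos"]);R0=np.array(s["ee_rot"])
    w=Ro.from_matrix(R0.T@R).as_rotvec();out=[]
    for i in range(N):
        Ri=R0@Ro.from_rotvec(w*i/N).as_matrix()
        d=Ri.T@(np.array(p)-p0)/N*1000
        out+=[*d.round(1).tolist(),*np.degrees(w/N).round(2).tolist(),jaw]
    print(s["clock"],p0.round(4),"err mm",(R0.T@(p-p0)*1000).round(1),"deg",np.degrees(w).round(2),"F",np.array(s["contact_force"]).round(1),"w",round(s["gripper_width"],3));print(out)
E
python3 -c "
from h import *
print(fx(.1286,0,.25));plan(fx(.1286,0,.25),Rf,20,-1)"
```

```text
[ 0.69639239 -0.00781509  0.25      ]
0.1 [0.2252 0.4458 0.2305] err mm [-625.1 -192.4  -19.1] deg [-4.000e-02  1.300e-01  1.407e+02] F [-0.7 -0.1 -0.7] w 0.998
[-31.3, -9.6, -1.0, -0.0, 0.01, 7.03, -1, -32.2, -5.7, -1.0, -0.0, 0.01, 7.03, -1, -32.7, -1.7, -1.0, -0.0, 0.01, 7.03, -1, -32.6, 2.3, -1.0, -0.0, 0.01, 7.03, -1, -32.1, 6.3, -1.0, -0.0, 0.01, 7.03, -1, -31.1, 10.1, -1.0, -0.0, 0.01, 7.03, -1, -29.6, 13.9, -1.0, -0.0, 0.01, 7.03, -1, -27.7, 17.4, -1.0, -0.0, 0.01, 7.03, -1, -25.4, 20.7, -1.0, -0.0, 0.01, 7.03, -1, -22.6, 23.6, -1.0, -0.0, 0.01, 7.03, -1, -19.6, 26.2, -1.0, -0.0, 0.01, 7.03, -1, -16.2, 28.4, -1.0, -0.0, 0.01, 7.03, -1, -12.6, 30.2, -1.0, -0.0, 0.01, 7.03, -1, -8.8, 31.5, -1.0, -0.0, 0.01, 7.03, -1, -4.9, 32.3, -1.0, -0.0, 0.01, 7.03, -1, -0.9, 32.7, -1.0, -0.0, 0.01, 7.03, -1, 3.1, 32.6, -1.0, -0.0, 0.01, 7.03, -1, 7.1, 31.9, -1.0, -0.0, 0.01, 7.03, -1, 10.9, 30.8, -1.0, -0.0, 0.01, 7.03, -1, 14.6, 29.3, -1.0, -0.0, 0.01, 7.03, -1]
```

Emit:
{"name": "send_rows", "arguments": {"increments": [-31, -10, -2, 0, 0, 7, -1, -32, -6, -2, 0, 0, 7, -1, -33, -2, -2, 0, 0, 7, -1, -33, 2, -2, 0, 0, 7, -1, -32, 6, -2, 0, 0, 7, -1, -31, 10, -2, 0, 0, 7, -1, -30, 14, -2, 0, 0, 7, -1, -28, 17, -2, 0, 0, 7, -1, -25, 21, -2, 0, 0, 7, -1, -23, 24, -2, 0, 0, 7, -1]}}

```text
clock: 1.1
tcp_pos: [0.4602, 0.206, 0.2458]
ee_rot: [[0.158, 0.987, -0.009], [0.987, -0.158, -0.008], [-0.01, -0.008, -1.0]]
contact_force: [0.0, 0.4, 0.1]
gripper_width: 0.998
```

```bash
python3 -c "
from h import *
plan(fx(.1286,0,.25),Rf,10,-1)"
```

```text
1.1 [0.4602 0.206  0.2458] err mm [-173.9  266.9   -4.7] deg [-0.08  0.75 68.42] F [0.  0.4 0.1] w 0.998
[-17.4, 26.7, -0.5, -0.01, 0.08, 6.84, -1, -14.1, 28.6, -0.5, -0.01, 0.08, 6.84, -1, -10.6, 30.1, -0.5, -0.01, 0.08, 6.84, -1, -6.9, 31.1, -0.5, -0.01, 0.08, 6.84, -1, -3.2, 31.7, -0.5, -0.01, 0.08, 6.84, -1, 0.6, 31.9, -0.5, -0.01, 0.08, 6.84, -1, 4.4, 31.5, -0.5, -0.01, 0.08, 6.84, -1, 8.2, 30.8, -0.5, -0.01, 0.08, 6.84, -1, 11.8, 29.6, -0.5, -0.01, 0.08, 6.84, -1, 15.2, 28.0, -0.4, -0.01, 0.08, 6.84, -1]
```

Tracking is good.

Emit:
{"name": "send_rows", "arguments": {"increments": [-17, 27, -1, 0, 0.1, 6.9, -1, -14, 29, -1, 0, 0.1, 6.9, -1, -11, 30, -1, 0, 0.1, 6.9, -1, -7, 31, -1, 0, 0.1, 6.9, -1, -3, 32, -1, 0, 0.1, 6.9, -1, 1, 32, -1, 0, 0, 6.9, -1, 4, 32, -1, 0, 0, 6.9, -1, 8, 31, -1, 0, 0, 6.9, -1, 12, 30, 0, 0, 0, 6.9, -1, 15, 28, 0, 0, 0, 6.9, -1]}}

```text
clock: 2.1
tcp_pos: [0.6973, -0.027, 0.2459]
ee_rot: [[0.988, 0.154, -0.017], [0.154, -0.988, -0.001], [-0.017, -0.002, -1.0]]
contact_force: [0.9, -0.0, -0.2]
gripper_width: 0.997
```

Run:
```python
from h import *
plan(fx(.1286,0,.25),Rf,1,-1)
s=r.read_state();f=r.grab_frame("wrist")
c=cam(f,(np.array(s["tcp_pos"]),np.array(s["ee_rot"])))
im=f["color"][:,:,::-1].copy()
for p in [fx(.044,0,.089),fx(.1286,0,.132),fx(.151,0,.1435),fx(-.07,0,.078),fx(.08,0,.107)]:
    q=proj(c,p)[0];print(q.round(0));cv2.drawMarker(im,(int(q[0]),int(q[1])),(0,255,255),0,10)
cv2.imwrite("pics/w1.png",im)
```

```text
2.1 [ 0.6973 -0.027   0.2459] err mm [  2.  -19.1  -4.1] deg [-0.14  0.94 -3.62] F [ 0.9 -0.  -0.2] w 0.997
[2.0, -19.1, -4.1, -0.14, 0.94, -3.62, -1]
[310. 255.]
[300. 189.]
[297. 166.]
[317. 336.]
[306. 230.]
```

View pics/w1.png

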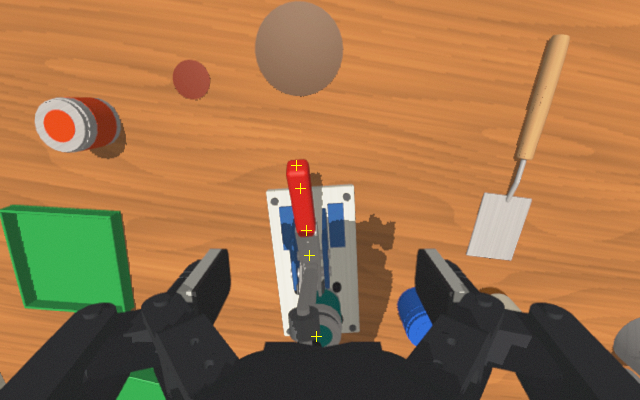

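The wrist view shows the red handle from (298,165) to (306,230), with my projected markers on its centre line, so the model fits. Next I descend with the jaws open.

Emit:
{"name": "send_rows", "arguments": {"increments": [1, -9, 0, 0, 0.5, -1.8, -1, 1, -9, 0, 0, 0.4, -1.8, -1, 0, -1, 20, 0, 0, 0, -1, 0, 0, 25, 0, 0, 0, -1, 0, 0, 25, 0, 0, 0, -1, 0, 0, 25, 0, 0, 0, -1, 0, 0, 20, 0, 0, 0, -1, 0, 0, 12, 0, 0, 0, -1, 0, 0, 4, 0, 0, 0, -1, 0, 0, 0, 0, 0, 0, -1]}}

```text
clock: 3.15
tcp_pos: [0.6927, 0.0008, 0.1089]
ee_rot: [[0.972, 0.237, -0.001], [0.237, -0.972, 0.003], [-0.0, -0.003, -1.0]]
contact_force: [0.7, 1.2, 0.4]
gripper_width: 1.002
```

```bash
python3 -c "
from h import *
plan(fx(.1286,0,.114),Rf,1,-1)"
```

```text
3.15 [0.6927 0.0008 0.1089] err mm [ 1.6  9.2 -5.1] deg [-0.18  0.02  1.2 ] F [0.7 1.2 0.4] w 1.002
[1.6, 9.2, -5.1, -0.18, 0.02, 1.2, -1]
```

Emit:
{"name": "send_rows", "arguments": {"increments": [1.5, 5, -4, 0, 0, 0.7, -1, 0, 3, -1, 0, 0, 0.4, -1, 0, 1, 0, 0, 0, 0, 0, 0, 0, 0, 0, 0, 0, 0.5, 0, 0, 0, 0, 0, 0, 1, 0, 0, 0, 0, 0, 0, 1, 0, 0, 0, 0, 0, 0, 1, 0, 0, 0, 0, 0, 0, 1, 0, 0, 0, 0, 0, 0, 1, 0, 0, 0, 0, 0, 0, 1], "newtons": 25}}

```text
clock: 4.15
tcp_pos: [0.6994, -0.0073, 0.1203]
ee_rot: [[0.976, 0.219, 0.008], [0.219, -0.976, 0.004], [0.009, -0.002, -1.0]]
contact_force: [-0.2, -0.3, -0.1]
gripper_width: 0.205
```

```bash
cat >> h.py <<'E'
HY=0.;GR=.095
def arc(a1,N,jaw=1,dz=-.019,L=None):
    "rows along the handle's arc, from the measured pose to handle angle a1"
    s=r.read_state();p=np.array(s["tcp_pos"])-fx(.044,0,.089)-[0,0,-dz*-1]
    x,y,z=p@u,p@v,p[2]
    L0=np.hypot(x,z);a0=1.1-np.arctan2(x,z);L=L or L0
    R0=np.array(s["ee_rot"]);w=np.degrees(Ro.from_matrix(R0.T@Rf).as_rotvec())
    print(s["clock"],"angle",round(a0,3),"L",round(L0,4),"y",round(y*1e3,1),"rot",w.round(2),"F",np.array(s["contact_force"]).round(1),"w",round(s["gripper_width"],3))
    A=np.linspace(a0,a1,N+1);X=L*np.sin(1.1-A);Z=L*np.cos(1.1-A)
    for i in range(N): print([round((X[i+1]-X[i])*1e3,1),0,round(-(Z[i+1]-Z[i])*1e3,1)],end=" ")
E
python3 -c "
from h import *
arc(1.40,20)"
```

```text
4.15 angle 0.05 L 0.1011 y -0.1 rot [-0.14 -0.51  0.15] F [-0.2 -0.3 -0.1] w 0.205
[np.float64(-3.6), 0, np.float64(-5.8)] [np.float64(-4.0), 0, np.float64(-5.5)] [np.float64(-4.3), 0, np.float64(-5.3)] [np.float64(-4.7), 0, np.float64(-5.0)] [np.float64(-5.0), 0, np.float64(-4.6)] [np.float64(-5.3), 0, np.float64(-4.3)] [np.float64(-5.6), 0, np.float64(-3.9)] [np.float64(-5.8), 0, np.float64(-3.5)] [np.float64(-6.1), 0, np.float64(-3.1)] [np.float64(-6.3), 0, np.float64(-2.7)] [np.float64(-6.4), 0, np.float64(-2.3)] [np.float64(-6.6), 0, np.float64(-1.8)] [np.float64(-6.7), 0, np.float64(-1.4)] [np.float64(-6.8), 0, np.float64(-0.9)] [np.float64(-6.8), 0, np.float64(-0.5)] [np.float64(-6.8), 0, np.float64(-0.0)] [np.float64(-6.8), 0, np.float64(0.4)] [np.float64(-6.8), 0, np.float64(0.9)] [np.float64(-6.7), 0, np.float64(1.3)] [np.float64(-6.6), 0, np.float64(1.8)]
```

Emit:
{"name": "send_rows", "arguments": {"increments": [-3.6, 0, -5.8, 0, 0, 0, 1, -4, 0, -5.5, 0, 0, 0, 1, -4.3, 0, -5.3, 0, 0, 0, 1, -4.7, 0, -5, 0, 0, 0, 1, -5, 0, -4.6, 0, 0, 0, 1, -5.3, 0, -4.3, 0, 0, 0, 1, -5.6, 0, -4, 0, 0, 0, 1, -5.8, 0, -3.5, 0, 0, 0, 1, -6, 0, -3, 0, 0, 0, 1, -6.3, 0, -2.7, 0, 0, 0, 1]}}

```text
clock: 5.15
tcp_pos: [0.647, -0.019, 0.1649]
ee_rot: [[0.976, 0.219, 0.01], [0.219, -0.976, 0.005], [0.011, -0.003, -1.0]]
contact_force: [3.2, 0.6, -3.9]
gripper_width: 0.205
```

```bash
python3 -c "
from h import *
arc(1.42,10,L=.1)"
```

```text
5.15 angle 0.757 L 0.1008 y -0.3 rot [-0.18 -0.64  0.15] F [ 3.2  0.6 -3.9] w 0.205
[np.float64(-6.3), 0, np.float64(-2.0)] [np.float64(-6.4), 0, np.float64(-1.6)] [np.float64(-6.5), 0, np.float64(-1.2)] [np.float64(-6.6), 0, np.float64(-0.7)] [np.float64(-6.6), 0, np.float64(-0.3)] [np.float64(-6.6), 0, np.float64(0.1)] [np.float64(-6.6), 0, np.float64(0.6)] [np.float64(-6.6), 0, np.float64(1.0)] [np.float64(-6.5), 0, np.float64(1.5)] [np.float64(-6.4), 0, np.float64(1.9)]
```

Emit:
{"name": "send_rows", "arguments": {"increments": [-6.3, 0, -2, 0, 0, 0, 1, -6.4, 0, -1.6, 0, 0, 0, 1, -6.5, 0, -1.2, 0, 0, 0, 1, -6.6, 0, -0.7, 0, 0, 0, 1, -6.6, 0, -0.3, 0, 0, 0, 1, -6.6, 0, 0.1, 0, 0, 0, 1, -6.6, 0, 0.6, 0, 0, 0, 1, -6.6, 0, 1, 0, 0, 0, 1, -6, 0, 1.4, 0, 0, 0, 1, -4, 0, 1.3, 0, 0, 0, 1]}}

```text
clock: 6.15
tcp_pos: [0.5895, -0.0321, 0.1695]
ee_rot: [[0.975, 0.22, 0.031], [0.22, -0.976, 0.009], [0.032, -0.002, -0.999]]
contact_force: [5.2, 2.3, -4.0]
gripper_width: 0.21
```

```bash
python3 -c "
from h import *
arc(1.42,4,L=.1)"
```

```text
6.15 angle 1.346 L 0.1026 y -0.5 rot [-0.14 -1.86  0.19] F [ 5.2  2.3 -4. ] w 0.21
[np.float64(-1.8), 0, np.float64(0.5)] [np.float64(-1.8), 0, np.float64(0.5)] [np.float64(-1.8), 0, np.float64(0.5)] [np.float64(-1.8), 0, np.float64(0.6)]
```

Emit:
{"name": "send_rows", "arguments": {"increments": [-3, 0, 1, 0, -0.3, 0, 1, -3, 0, 1, 0, -0.3, 0, 1, -3, 0, 1, 0, -0.3, 0, 1, -3, 0, 1, 0, -0.3, 0, 1, -3, 0, 1, 0, -0.3, 0, 1, -3, 0, 1, 0, -0.3, 0, 1, 0, 0, 0, 0, 0, 0, 1, 0, 0, 0, 0, 0, 0, 1, 0, 0, 0, 0, 0, 0, 1, 0, 0, 0, 0, 0, 0, 1]}}

```text
clock: 7.15
tcp_pos: [0.5733, -0.0357, 0.1652]
ee_rot: [[0.976, 0.219, 0.01], [0.219, -0.976, 0.005], [0.011, -0.003, -1.0]]
contact_force: [4.0, 0.8, -5.4]
gripper_width: 0.204
```

```bash
python3 -c "
from h import *
arc(1.42,4,L=.1)"
```

```text
7.15 angle 1.512 L 0.1039 y -0.6 rot [-0.15 -0.64  0.15] F [ 4.   0.8 -5.4] w 0.204
[np.float64(2.1), 0, np.float64(-0.9)] [np.float64(2.1), 0, np.float64(-0.9)] [np.float64(2.2), 0, np.float64(-0.8)] [np.float64(2.2), 0, np.float64(-0.8)]
```

Emit:
{"name": "send_rows", "arguments": {"increments": [0, 0, 0, 0, 0, 0, 0, 0, 0, 0, 0, 0, 0, -0.2, 0, 0, 0, 0, 0, 0, -0.2, 0, 0, 0, 0, 0, 0, -0.2, 0, 0, 0, 0, 0, 0, -0.2, 0, 0, 0, 0, 0, 0, -0.2, 0, 0, 0, 0, 0, 0, -0.2, 0, 0, 0, 0, 0, 0, -0.2, 0, 0, 0, 0, 0, 0, -0.2, 0, 0, 0, 0, 0, 0, -0.2]}}

```text
clock: 8.15
tcp_pos: [0.5694, -0.0369, 0.1664]
ee_rot: [[0.976, 0.218, 0.004], [0.218, -0.976, 0.003], [0.004, -0.002, -1.0]]
contact_force: [-0.9, 0.5, -0.3]
gripper_width: 0.604
```

Run:
```python
from h import *
arc(1.4,1,L=.1)
s=r.read_state();f=r.grab_frame("wrist");c=cam(f,(np.array(s["tcp_pos"]),np.array(s["ee_rot"])))
g=r.grab_frame("scene")["color"][:,:,::-1]
im=f["color"][:,:,::-1].copy()
for a in(1.3,1.4,1.5):
    q=proj(c,fx(.044+.12*np.sin(1.1-a),0,.089+.12*np.cos(1.1-a)))[0];print(a,q.round(0));cv2.drawMarker(im,(int(q[0]),int(q[1])),(0,255,255),0,10)
b=cv2.resize(g[175:315,235:375],(500,500),interpolation=cv2.INTER_CUBIC)
o=np.zeros((500,800,3),np.uint8);o[:,:500]=b;o[:,500:]=cv2.resize(im[100:400,140:500],(300,250)).repeat(2,0)[:500]
cv2.imwrite("pics/c3.png",o)
```

```text
8.15 angle 1.543 L 0.1067 y -0.9 rot [-0.1  -0.23  0.08] F [-0.9  0.5 -0.3] w 0.604
[np.float64(13.3), 0, np.float64(-5.2)] 1.3 [320. 249.]
1.4 [320. 274.]
1.5 [320. 294.]
```

View pics/c3.png

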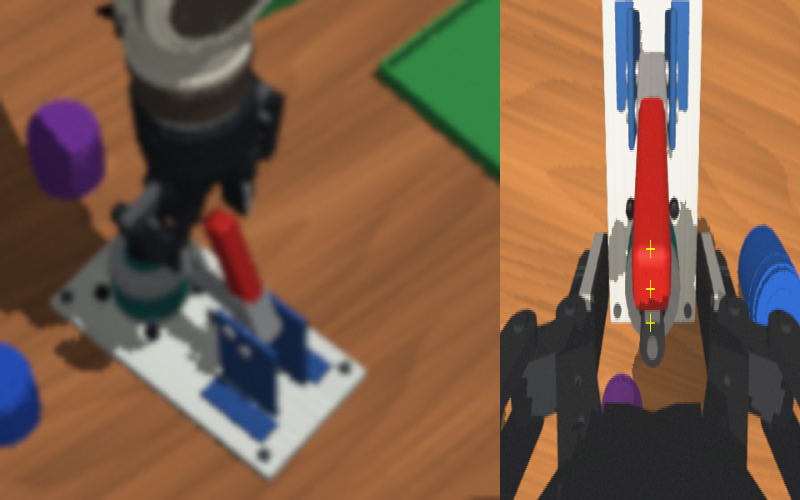

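The scene crop shows the handle past upright at about (235,255) and the foot down on the tin. The wrist crop shows the handle tip at my 1.40 rad marker with the fingers clear on both sides, so the clamp is locked and holding by itself. Next I re-centre on the grip, pinch it and swing back.

Emit:
{"name": "send_rows", "arguments": {"increments": [5, 0, 0, 0, 0, 0, -0.2, 5, 0, 0, 0, 0, 0, -0.2, 4, 0, 0, 0, 0, 0, -0.2, 1, 0, 0, 0, 0, 0, -0.2, 0, 0, 0, 0, 0, 0, 0.3, 0, 0, 0, 0, 0, 0, 1, 0, 0, 0, 0, 0, 0, 1, 0, 0, 0, 0, 0, 0, 1, 0, 0, 0, 0, 0, 0, 1, 0, 0, 0, 0, 0, 0, 1]}}

```text
clock: 9.25
tcp_pos: [0.5857, -0.0329, 0.1663]
ee_rot: [[0.976, 0.219, 0.004], [0.219, -0.976, 0.003], [0.005, -0.002, -1.0]]
contact_force: [0.4, -0.7, -0.4]
gripper_width: 0.208
```

```bash
python3 -c "
from h import *
arc(0.0,20)"
```

```text
9.25 angle 1.391 L 0.1005 y -0.5 rot [-0.11 -0.26  0.13] F [ 0.4 -0.7 -0.4] w 0.208
[np.float64(6.8), 0, np.float64(-1.8)] [np.float64(6.9), 0, np.float64(-1.3)] [np.float64(6.9), 0, np.float64(-0.8)] [np.float64(7.0), 0, np.float64(-0.3)] [np.float64(7.0), 0, np.float64(0.2)] [np.float64(7.0), 0, np.float64(0.6)] [np.float64(6.9), 0, np.float64(1.1)] [np.float64(6.8), 0, np.float64(1.6)] [np.float64(6.7), 0, np.float64(2.1)] [np.float64(6.5), 0, np.float64(2.5)] [np.float64(6.3), 0, np.float64(3.0)] [np.float64(6.1), 0, np.float64(3.4)] [np.float64(5.9), 0, np.float64(3.8)] [np.float64(5.6), 0, np.float64(4.2)] [np.float64(5.3), 0, np.float64(4.6)] [np.float64(4.9), 0, np.float64(5.0)] [np.float64(4.6), 0, np.float64(5.3)] [np.float64(4.2), 0, np.float64(5.6)] [np.float64(3.8), 0, np.float64(5.9)] [np.float64(3.4), 0, np.float64(6.1)]
```

Emit:
{"name": "send_rows", "arguments": {"increments": [6.8, 0, -1.8, 0, 0, 0, 1, 6.9, 0, -1.3, 0, 0, 0, 1, 6.9, 0, -0.8, 0, 0, 0, 1, 7, 0, -0.3, 0, 0, 0, 1, 7, 0, 0.2, 0, 0, 0, 1, 7, 0, 0.6, 0, 0, 0, 1, 6.9, 0, 1.1, 0, 0, 0, 1, 6.8, 0, 1.6, 0, 0, 0, 1, 6.7, 0, 2.1, 0, 0, 0, 1, 6.5, 0, 2.5, 0, 0, 0, 1]}}

```text
clock: 10.25
tcp_pos: [0.6385, -0.021, 0.1659]
ee_rot: [[0.976, 0.217, -0.029], [0.217, -0.976, -0.005], [-0.029, -0.001, -1.0]]
contact_force: [-4.1, 0.6, 6.3]
gripper_width: 0.202
```

```bash
python3 -c "
from h import *
arc(0.0,10,L=.1)"
```

```text
10.25 angle 0.843 L 0.0992 y -0.4 rot [-0.06  1.67  0.04] F [-4.1  0.6  6.3] w 0.202
[np.float64(8.1), 0, np.float64(2.5)] [np.float64(7.8), 0, np.float64(3.2)] [np.float64(7.5), 0, np.float64(3.8)] [np.float64(7.2), 0, np.float64(4.4)] [np.float64(6.8), 0, np.float64(5.0)] [np.float64(6.3), 0, np.float64(5.6)] [np.float64(5.8), 0, np.float64(6.1)] [np.float64(5.3), 0, np.float64(6.5)] [np.float64(4.7), 0, np.float64(7.0)] [np.float64(4.1), 0, np.float64(7.3)]
```

Emit:
{"name": "send_rows", "arguments": {"increments": [8, 0, 2.5, 0, 0, 0, 1, 7.8, 0, 3.2, 0, 0, 0, 1, 7.5, 0, 3.8, 0, 0, 0, 1, 7.2, 0, 4.4, 0, 0, 0, 1, 6.8, 0, 5, 0, 0, 0, 1, 6.3, 0, 5.6, 0, 0, 0, 1, 5.8, 0, 6, 0, 0, 0, 1, 5.3, 0, 6.5, 0, 0, 0, 1, 4.7, 0, 7, 0, 0, 0, 1, 4, 0, 7, 0, 0, 0, 1]}}

```text
clock: 11.25
tcp_pos: [0.7011, -0.0069, 0.1173]
ee_rot: [[0.976, 0.218, -0.03], [0.218, -0.976, -0.007], [-0.031, 0.0, -1.0]]
contact_force: [-2.9, 1.3, 4.3]
gripper_width: 0.209
```

```bash
python3 -c "
from h import *
arc(0.0,10,L=.1)"
```

```text
11.25 angle 0.016 L 0.1011 y -0.1 rot [0.02 1.78 0.07] F [-2.9  1.3  4.3] w 0.209
[np.float64(0.1), 0, np.float64(0.1)] [np.float64(0.1), 0, np.float64(0.1)] [np.float64(0.1), 0, np.float64(0.1)] [np.float64(0.1), 0, np.float64(0.1)] [np.float64(0.1), 0, np.float64(0.1)] [np.float64(0.1), 0, np.float64(0.1)] [np.float64(0.1), 0, np.float64(0.1)] [np.float64(0.1), 0, np.float64(0.1)] [np.float64(0.1), 0, np.float64(0.1)] [np.float64(0.1), 0, np.float64(0.1)]
```

Push a little past the open stop, then release and rise.

Emit:
{"name": "send_rows", "arguments": {"increments": [1, 0, 2, 0, 0, 0, 1, 1, 0, 2, 0, 0, 0, 1, 0, 0, 1, 0, 0, 0, 1, 0, 0, 0, 0, 0, 0, 0, 0, 0, 0, 0, 0, 0, -0.5, 0, 0, 0, 0, 0, 0, -0.5, 0, 0, 0, 0, 0, 0, -0.5, 0, 0, 0, 0, 0, 0, -0.5, 0, 0, -15, 0, 0, 0, -0.5, 0, 0, -30, 0, 0.5, 0, -0.5]}}

```text
clock: 12.25
tcp_pos: [0.703, -0.0059, 0.1494]
ee_rot: [[0.976, 0.217, -0.031], [0.217, -0.976, -0.004], [-0.031, -0.003, -1.0]]
contact_force: [-0.9, 0.5, -0.4]
gripper_width: 0.753
```

Emit:
{"name": "send_rows", "arguments": {"increments": [0, 0, -40, 0, 0.5, 0, -0.5, 0, 0, -40, 0, 0.5, 0, -0.5, 0, 0, -30, 0, 0.3, 0, -1, 0, 0, -10, 0, 0, 0, -1, 0, 0, 0, 0, 0, 0, -1, -20, 0, 0, 0, 0, 0, -1, -20, 0, 0, 0, 0, 0, -1, -10, 0, 0, 0, 0, 0, -1, 0, 0, 0, 0, 0, 0, -1, 0, 0, 0, 0, 0, 0, -1]}}

```text
clock: 13.25
tcp_pos: [0.6554, -0.0167, 0.2729]
ee_rot: [[0.976, 0.217, -0.006], [0.217, -0.976, 0.001], [-0.006, -0.003, -1.0]]
contact_force: [-0.1, 0.0, 0.1]
gripper_width: 0.996
```

Run:
```python
from h import *
s=r.read_state();f=r.grab_frame("wrist");c=cam(f,(np.array(s["tcp_pos"]),np.array(s["ee_rot"])))
g=r.grab_frame("scene")["color"][:,:,::-1]
plan(fx(-.07,0,.25),Rf,1,-1)
im=f["color"][:,:,::-1].copy()
for p in [fx(.151,0,.1435),fx(-.07,0,.072)]:
    q=proj(c,p)[0];print(q.round(0));cv2.drawMarker(im,(int(q[0]),int(q[1])),(0,255,255),0,10)
b=cv2.resize(g[175:315,235:375],(400,400),interpolation=cv2.INTER_CUBIC)
o=np.zeros((400,800,3),np.uint8);o[:,:400]=b;o[:,400:]=im[:,120:520]
cv2.imwrite("pics/c4.png",o)
```

```text
13.35 [ 0.6559 -0.0167  0.2729] err mm [-1.57e+02  1.00e-01  2.38e+01] deg [-0.15  0.33  0.04] F [-0.   0.7 -0.5] w 0.996
[-157.0, 0.1, 23.8, -0.15, 0.33, 0.04, -1]
[323. 114.]
[323. 294.]
```

View pics/c4.png

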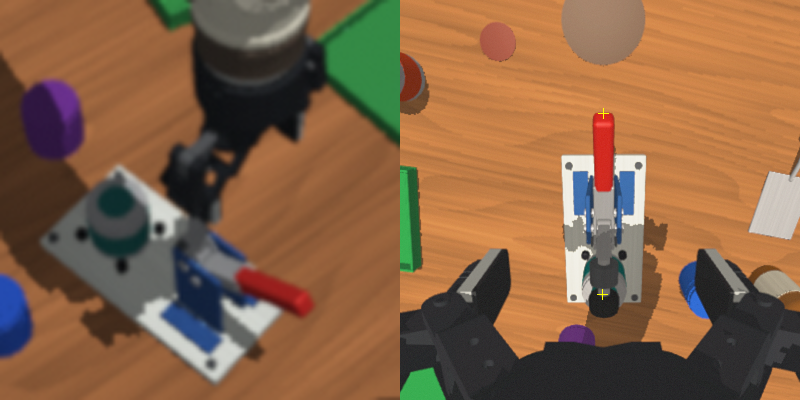

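c4 shows the handle fully open, with its tip on my 0 rad marker at (603,114). The tin is still in the nest and its lid is now low. Before choosing a grasp direction I check the camera mount and how close the clamp's foot is.

Run:
```python
from h import *
f=r.grab_frame("wrist");M=np.array(f["mount"]);print(M.round(3), r.read_state()["joint_positions"].round(2))
c=cam(f,(np.zeros(3),np.eye(3)))
for h in (.05,.1,.15,.2): print(h,proj(c,[0,0,h])[0].round(0),proj(c,[.05,0,h])[0].round(0))
```

```text
[[ 0.002 -0.961 -0.278  0.071]
 [ 1.     0.001  0.001 -0.   ]
 [-0.001 -0.278  0.961 -0.143]
 [ 0.     0.     0.     1.   ]] [-0.03  0.57  0.61  1.61  0.    2.9 ]
0.05 [323. 220.] [323. 142.]
0.1 [322. 198.] [323. 135.]
0.15 [322. 183.] [322. 130.]
0.2 [322. 173.] [322. 127.]
```

The camera sits 71 mm out on tool +x, which would be close to the foot at grasp height. I'll retreat over the tin and turn half round so the camera faces away from the clamp.

Emit:
{"name": "send_rows", "arguments": {"increments": [-30, 0, 0, 0, 0, 0, -1, -35, 0, 0, 0, 0, 0, -1, -35, 0, 0, 0, 0, 0, -1, -35, 0, 0, 0, 0, 0, -1, -22, 0, 0, 0, 0, 0, -1, 0, 0, 0, 0, 0, -8, -1, 0, 0, 0, 0, 0, -8.5, -1, 0, 0, 0, 0, 0, -8.5, -1, 0, 0, 0, 0, 0, -8.5, -1, 0, 0, 0, 0, 0, -8.5, -1]}}

```text
clock: 14.4
tcp_pos: [0.5024, -0.0508, 0.2688]
ee_rot: [[0.567, 0.824, -0.008], [0.824, -0.567, 0.001], [-0.003, -0.007, -1.0]]
contact_force: [0.0, -0.4, -0.8]
gripper_width: 1.001
```

Emit:
{"name": "send_rows", "arguments": {"increments": [0, 0, 0, 0, 0, -8.5, -1, 0, 0, 0, 0, 0, -8.5, -1, 0, 0, 0, 0, 0, -8.5, -1, 0, 0, 0, 0, 0, -8.5, -1, 0, 0, 0, 0, 0, -8.5, -1, 0, 0, 0, 0, 0, -8.5, -1, 0, 0, 0, 0, 0, -8.5, -1, 0, 0, 0, 0, 0, -8.5, -1, 0, 0, 0, 0, 0, -8.5, -1, 0, 0, 0, 0, 0, -8.5, -1]}}

```text
clock: 15.4
tcp_pos: [0.5094, -0.0499, 0.2675]
ee_rot: [[-0.782, 0.623, -0.007], [0.623, 0.782, 0.002], [0.006, -0.003, -1.0]]
contact_force: [-0.2, -0.2, 0.4]
gripper_width: 1.001
```

```bash
echo 'Rg=np.c_[-u,v,[0,0,-1]]'>>h.py; python3 -c "
from h import *
plan(fx(-.07,0,.25),Rg,10,-1)"
```

```text
15.4 [ 0.5094 -0.0499  0.2675] err mm [ 4.7 -4.9 17.5] deg [  0.    -0.4  -51.06] F [-0.2 -0.2  0.4] w 1.001
[0.5, -0.5, 1.7, 0.0, -0.04, -5.11, -1, 0.5, -0.5, 1.7, 0.0, -0.04, -5.11, -1, 0.6, -0.4, 1.7, 0.0, -0.04, -5.11, -1, 0.6, -0.4, 1.7, 0.0, -0.04, -5.11, -1, 0.6, -0.3, 1.7, 0.0, -0.04, -5.11, -1, 0.6, -0.2, 1.7, 0.0, -0.04, -5.11, -1, 0.7, -0.2, 1.7, 0.0, -0.04, -5.11, -1, 0.7, -0.1, 1.7, 0.0, -0.04, -5.11, -1, 0.7, -0.1, 1.7, 0.0, -0.04, -5.11, -1, 0.7, -0.0, 1.7, 0.0, -0.04, -5.11, -1]
```

Emit:
{"name": "send_rows", "arguments": {"increments": [1, -0.5, 2, 0, 0, -7, -1, 1, -0.5, 2, 0, 0, -8, -1, 1, -0.5, 2, 0, 0, -8, -1, 1, -0.5, 2, 0, 0, -8, -1, 1, 0, 2, 0, 0, -8, -1, 1, 0, 2, 0, 0, -7, -1, 0.5, 0, 2, 0, 0, -4, -1, 0, 0, 2, 0, 0, -1, -1, 0, 0, 0, 0, 0, 0, -1, 0, 0, 0, 0, 0, 0, -1]}}

```text
clock: 16.4
tcp_pos: [0.5085, -0.0489, 0.2495]
ee_rot: [[-0.967, -0.255, -0.005], [-0.255, 0.967, 0.002], [0.005, 0.003, -1.0]]
contact_force: [-0.5, 0.1, -0.6]
gripper_width: 1.001
```

Run:
```python
from h import *
import pickle
plan(fx(-.07,0,.25),Rg,1,-1)
s=r.read_state();f=r.grab_frame("wrist");c=cam(f,(np.array(s["tcp_pos"]),np.array(s["ee_rot"])));pickle.dump(c,open("w2.pkl","wb"))
im=f["color"][:,:,::-1].copy()
q=proj(c,fx(-.07,0,.072))[0];print(q.round(0))
a=2*np.pi*np.arange(24)/24
for p in proj(c,np.array([fx(-.07+.0275*np.cos(t),.0275*np.sin(t),.072) for t in a])): cv2.circle(im,(int(p[0].round()),int(p[1].round())),0,(0,255,255),-1)
cv2.imwrite("pics/w2.png",cv2.resize(im[80:360,140:500],None,fx=2,fy=2,interpolation=cv2.INTER_CUBIC))
```

```text
16.4 [ 0.5085 -0.0489  0.2495] err mm [ 6.2 -0.3 -0.5] deg [ 0.17 -0.28  2.25] F [-0.5  0.1 -0.6] w 1.001
[6.2, -0.3, -0.5, 0.17, -0.28, 2.25, -1]
[321. 171.]
```

View pics/w2.png

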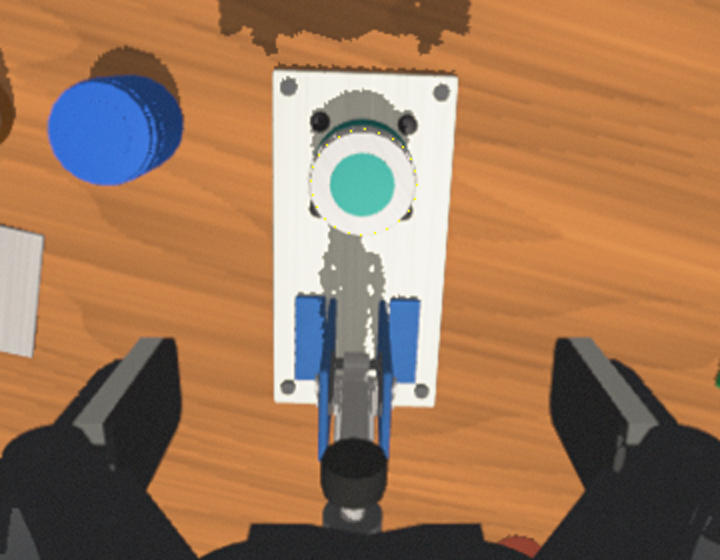

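The lid rim coincides with the 55 mm circle projected at z = 72 mm (centre at (362,184) in the crop), so the tin is located and its lid height agrees with home. The blue tin, at (105,130), is well clear of the fingers. Descending now.

Emit:
{"name": "send_rows", "arguments": {"increments": [3, 0, 0, 0, 0, 1.2, -1, 3, 0, 0, 0, 0, 1, -1, 0, 0, 20, 0, 0, 0, -1, 0, 0, 30, 0, 0, 0, -1, 0, 0, 35, 0, 0, 0, -1, 0, 0, 35, 0, 0, 0, -1, 0, 0, 30, 0, 0, 0, -1, 0, 0, 25, 0, 0, 0, -1, 0, 0, 10, 0, 0, 0, -1, 0, 0, 0, 0, 0, 0, -1]}}

```text
clock: 17.45
tcp_pos: [0.5032, -0.0512, 0.0625]
ee_rot: [[-0.979, -0.204, 0.004], [-0.204, 0.979, 0.001], [-0.004, -0.0, -1.0]]
contact_force: [0.2, -0.3, 0.2]
gripper_width: 0.999
```

```bash
python3 -c "
from h import *
plan(fx(-.07,0,.030),Rg,4,-1)"
```

```text
17.45 [ 0.5032 -0.0512  0.0625] err mm [ 0.7  0.5 32.5] deg [-0.01  0.23 -0.71] F [ 0.2 -0.3  0.2] w 0.999
[0.2, 0.1, 8.1, -0.0, 0.06, -0.18, -1, 0.2, 0.1, 8.1, -0.0, 0.06, -0.18, -1, 0.2, 0.1, 8.1, -0.0, 0.06, -0.18, -1, 0.2, 0.1, 8.1, -0.0, 0.06, -0.18, -1]
```

Emit:
{"name": "send_rows", "arguments": {"increments": [0.5, 0.5, 10, 0, 0, -0.4, -1, 0, 0, 10, 0, 0, -0.2, -1, 0, 0, 7, 0, 0, 0, -1, 0, 0, 2, 0, 0, 0, -1, 0, 0, 0, 0, 0, 0, -0.2, 0, 0, 0, 0, 0, 0, 0, 0, 0, 0, 0, 0, 0, 0.3, 0, 0, 0, 0, 0, 0, 0.6, 0, 0, 0, 0, 0, 0, 1, 0, 0, 0, 0, 0, 0, 1], "newtons": 40}}

```text
clock: 18.45
tcp_pos: [0.5067, -0.0512, 0.0359]
ee_rot: [[-0.977, -0.215, 0.013], [-0.215, 0.977, -0.0], [-0.012, -0.003, -1.0]]
contact_force: [-1.0, 0.5, -1.8]
gripper_width: 0.664
```

```bash
python3 -c "
from h import *
plan(fx(-.07,0,.030),Rg,1,-1)"
```

```text
18.45 [ 0.5067 -0.0512  0.0359] err mm [4.1 1.3 5.8] deg [-0.17  0.71 -0.1 ] F [-1.   0.5 -1.8] w 0.664
[4.1, 1.3, 5.8, -0.17, 0.71, -0.1, -1]
```

Gripped: the opening reads about 56 mm, which suits the 58 mm tin. Lifting gently.

Emit:
{"name": "send_rows", "arguments": {"increments": [0, 0, 0, 0, 0, 0, 1, 0, 0, -5, 0, 0, 0, 1, 0, 0, -10, 0, 0, 0, 1, 0, 0, -15, 0, 0, 0, 1, 0, 0, -20, 0, 0, 0, 1, 0, 0, -20, 0, 0, 0, 1, 0, 0, -20, 0, 0, 0, 1, 0, 0, -10, 0, 0, 0, 1, 0, 0, -3, 0, 0, 0, 1, 0, 0, 0, 0, 0, 0, 1]}}

```text
clock: 19.45
tcp_pos: [0.5033, -0.0511, 0.145]
ee_rot: [[-0.977, -0.215, 0.009], [-0.215, 0.977, -0.0], [-0.009, -0.002, -1.0]]
contact_force: [-0.1, 0.1, -3.7]
gripper_width: 0.666
```

```bash
python3 -c "
from h import *
plan([.515,.293,.14],Rg,14,1)"
```

```text
19.45 [ 0.5033 -0.0511  0.145 ] err mm [-85.2 333.6   5. ] deg [-0.14  0.52 -0.11] F [-0.1  0.1 -3.7] w 0.666
[-6.1, 23.8, 0.4, -0.01, 0.04, -0.01, 1, -6.1, 23.8, 0.4, -0.01, 0.04, -0.01, 1, -6.1, 23.8, 0.4, -0.01, 0.04, -0.01, 1, -6.1, 23.8, 0.4, -0.01, 0.04, -0.01, 1, -6.1, 23.8, 0.4, -0.01, 0.04, -0.01, 1, -6.1, 23.8, 0.4, -0.01, 0.04, -0.01, 1, -6.1, 23.8, 0.4, -0.01, 0.04, -0.01, 1, -6.1, 23.8, 0.4, -0.01, 0.04, -0.01, 1, -6.1, 23.8, 0.4, -0.01, 0.04, -0.01, 1, -6.1, 23.8, 0.4, -0.01, 0.04, -0.01, 1, -6.1, 23.8, 0.4, -0.01, 0.04, -0.01, 1, -6.1, 23.8, 0.4, -0.01, 0.04, -0.01, 1, -6.1, 23.8, 0.4, -0.01, 0.04, -0.01, 1, -6.1, 23.8, 0.4, -0.01, 0.04, -0.01, 1]
```

Emit:
{"name": "send_rows", "arguments": {"increments": [-4, 15, 0, 0, 0, 0, 1, -6, 23, 0, 0, 0, 0, 1, -6, 25, 0, 0, 0, 0, 1, -6, 25, 0, 0, 0, 0, 1, -6, 25, 0, 0, 0, 0, 1, -6, 25, 0, 0, 0, 0, 1, -6, 25, 0, 0, 0, 0, 1, -6, 25, 0, 0, 0, 0, 1, -6, 25, 0, 0, 0, 0, 1, -6, 25, 0, 0, 0, 0, 1]}}

```text
clock: 20.45
tcp_pos: [0.5025, 0.1976, 0.1322]
ee_rot: [[-0.978, -0.206, -0.012], [-0.206, 0.978, -0.006], [0.013, -0.004, -1.0]]
contact_force: [1.0, 1.1, -2.5]
gripper_width: 0.665
```

Emit:
{"name": "send_rows", "arguments": {"increments": [-6, 25, 0, 0, 0, 0, 1, -6, 25, 0, 0, 0, 0, 1, -5, 20, 0, 0, 0, 0, 1, -4, 15, 0, 0, 0, 0, 1, -1, 5, 0, 0, 0, 0, 1, 0, 0, 0, 0, 0, 0, 1, 0, 0, 0, 0, 0, 0, 1, 0, 0, 0, 0, 0, 0, 1, 0, 0, 0, 0, 0, 0, 1, 0, 0, 0, 0, 0, 0, 1]}}

```text
clock: 21.45
tcp_pos: [0.5008, 0.2918, 0.1227]
ee_rot: [[-0.978, -0.207, -0.025], [-0.207, 0.978, -0.015], [0.027, -0.009, -1.0]]
contact_force: [-0.2, -0.3, -3.1]
gripper_width: 0.662
```

Run:
```python
from h import *
plan(np.array([.515,.293,.04]),Rg,1,1)
s=r.read_state();f=r.grab_frame("wrist");c=cam(f,(np.array(s["tcp_pos"]),np.array(s["ee_rot"])))
im=f["color"][:,:,::-1].copy()
a=np.radians(5.8);U=np.array([np.cos(a),np.sin(a),0]);V=np.array([-U[1],U[0],0]);C=np.array([.511,.292,.022])
for p in proj(c,np.array([C+.075*(i*U+j*V) for i in(-1,1) for j in(-1,1)]+[C-[0,0,.018]])): cv2.drawMarker(im,(int(p[0]),int(p[1])),(0,255,255),0,12);print(p.round())
cv2.imwrite("pics/w3.png",im)
```

```text
21.45 [0.5008 0.2918 0.1227] err mm [-16.4  -1.   82.3] deg [-0.52 -1.57 -0.53] F [-0.2 -0.3 -3.1] w 0.662
[-16.4, -1.0, 82.3, -0.52, -1.57, -0.53, 1]
[233. 107.]
[429. 129.]
[226. 284.]
[396. 301.]
[321. 206.]
```

View pics/w3.png

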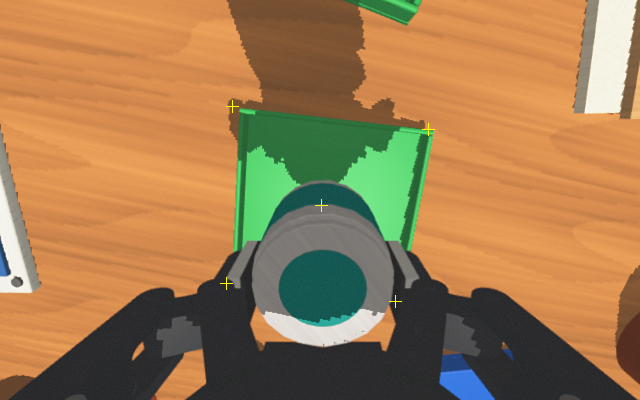

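The tray's near corners are at (240,110) and (431,131). That puts its centre near (0.512, 0.295), and the tin is about 18 mm short along tool −x. I'll correct that, restore the tilt from the grasp, and lower.

Emit:
{"name": "send_rows", "arguments": {"increments": [-5, 0.5, 0, -0.2, -0.7, 0, 1, -6, 0.5, 5, -0.1, -0.8, 0, 1, -5, 0.5, 10, 0, -0.8, 0, 1, -2, 0.5, 12, 0, 0, 0, 1, 0, 0, 12, 0, 0, 0, 1, 0, 0, 12, 0, 0, 0, 1, 0, 0, 10, 0, 0, 0, 1, 0, 0, 6, 0, 0, 0, 1, 0, 0, 0, 0, 0, 0, 1, 0, 0, 0, 0, 0, 0, 1]}}

```text
clock: 22.5
tcp_pos: [0.5204, 0.2969, 0.0494]
ee_rot: [[-0.978, -0.206, 0.015], [-0.206, 0.978, -0.001], [-0.015, -0.004, -1.0]]
contact_force: [-0.2, -0.3, -3.3]
gripper_width: 0.665
```

```bash
python3 -c "
from h import *
plan(np.array([.516,.296,.028]),Rg,1,1)"
```

```text
22.5 [0.5204 0.2969 0.0494] err mm [ 4.8  0.1 21.3] deg [-0.22  0.86 -0.59] F [-0.2 -0.3 -3.3] w 0.665
[4.8, 0.1, 21.3, -0.22, 0.86, -0.59, 1]
```

Emit:
{"name": "send_rows", "arguments": {"increments": [1, 0, 4, 0, 0, 0, 1, 1, 0, 5, 0, 0, 0, 1, 0, 0, 4, 0, 0, 0, 1, 0, 0, 2, 0, 0, 0, 1, 0, 0, 1, 0, 0, 0, 1, 0, 0, 1, 0, 0, 0, 1, 0, 0, 0, 0, 0, 0, 1, 0, 0, 0, 0, 0, 0, 1, 0, 0, 0, 0, 0, 0, 1, 0, 0, 0, 0, 0, 0, 1]}}

```text
clock: 23.5
tcp_pos: [0.5201, 0.2974, 0.0331]
ee_rot: [[-0.978, -0.206, 0.019], [-0.206, 0.978, 0.002], [-0.019, -0.002, -1.0]]
contact_force: [0.8, 0.0, -2.7]
gripper_width: 0.669
```

Emit:
{"name": "send_rows", "arguments": {"increments": [0, 0, 1, 0, 0.2, 0, 1, 0, 0, 1, 0, 0.2, 0, 1, 0, 0, 1, 0, 0, 0, 1, 0, 0, 1, 0, 0, 0, 1, 0, 0, 1, 0, 0, 0, 1, 0, 0, 0, 0, 0, 0, 1, 0, 0, 0, 0, 0, 0, 1, 0, 0, 0, 0, 0, 0, 1, 0, 0, 0, 0, 0, 0, 1, 0, 0, 0, 0, 0, 0, 1]}}

```text
clock: 24.5
tcp_pos: [0.5204, 0.2975, 0.0279]
ee_rot: [[-0.978, -0.206, 0.012], [-0.206, 0.978, 0.0], [-0.012, -0.002, -1.0]]
contact_force: [0.1, -1.5, -2.5]
gripper_width: 0.666
```

Emit:
{"name": "send_rows", "arguments": {"increments": [0, 0, 1, 0, 0, 0, 1, 0, 0, 1, 0, 0, 0, 1, 0, 0, 1, 0, 0, 0, 1, 0, 0, 0, 0, 0, 0, 1, 0, 0, 0, 0, 0, 0, 1, 0, 0, 0, 0, 0, 0, 1, 0, 0, 0, 0, 0, 0, 1, 0, 0, 0, 0, 0, 0, 1, 0, 0, 0, 0, 0, 0, 1, 0, 0, 0, 0, 0, 0, 1]}}

```text
clock: 25.5
tcp_pos: [0.5207, 0.2977, 0.0279]
ee_rot: [[-0.978, -0.206, 0.014], [-0.206, 0.978, 0.001], [-0.014, -0.002, -1.0]]
contact_force: [-1.0, 0.5, 0.5]
gripper_width: 0.667
```

The z force went from −2.5 N to +0.5 N at the expected height, so the tin is on the tray floor. Release and rise.

Emit:
{"name": "send_rows", "arguments": {"increments": [0, 0, 0, 0, 0, 0, 0, 0, 0, 0, 0, 0, 0, -0.5, 0, 0, 0, 0, 0, 0, -0.8, 0, 0, 0, 0, 0, 0, -0.8, 0, 0, 0, 0, 0, 0, -0.8, 0, 0, 0, 0, 0, 0, -0.8, 0, 0, 0, 0, 0, 0, -0.8, 0, 0, -5, 0, 0, 0, -0.8, 0, 0, -15, 0, 0, 0, -0.8, 0, 0, -25, 0, 0, 0, -0.8]}}

```text
clock: 26.5
tcp_pos: [0.5185, 0.2968, 0.0708]
ee_rot: [[-0.978, -0.206, 0.009], [-0.206, 0.978, -0.001], [-0.009, -0.003, -1.0]]
contact_force: [-0.2, -0.0, -0.2]
gripper_width: 0.899
```

Emit:
{"name": "send_rows", "arguments": {"increments": [0, 0, -35, 0, 0, 0, -0.8, 0, 0, -35, 0, 0, 0, -0.8, 0, 0, -35, 0, 0, 0, -0.8, 0, 0, -30, 0, 0, 0, -0.8, 0, 0, -10, 0, 0, 0, -0.8, 0, 0, 0, 0, 0, 0, -0.8, 0, 0, 0, 0, 0, 0, -0.8, 0, 0, 0, 0, 0, 0, -0.8, 0, 0, 0, 0, 0, 0, -0.8, 0, 0, 0, 0, 0, 0, -0.8]}}

```text
clock: 27.5
tcp_pos: [0.5154, 0.296, 0.2203]
ee_rot: [[-0.978, -0.206, 0.007], [-0.206, 0.978, -0.003], [-0.006, -0.004, -1.0]]
contact_force: [-0.2, -0.2, -0.5]
gripper_width: 0.896
```

Run:
```python
from h import *
s=r.read_state();f=r.grab_frame("wrist");c=cam(f,(np.array(s["tcp_pos"]),np.array(s["ee_rot"])))
import pickle;pickle.dump(c,open("w4.pkl","wb"))
print(s["tcp_pos"],s["gripper_width"])
g=r.grab_frame("scene")["color"][:,:,::-1]
im=f["color"][:,:,::-1].copy()
a=2*np.pi*np.arange(24)/24
for p in proj(c,np.array([[.516+.0275*np.cos(t),.296+.0275*np.sin(t),.064] for t in a])): cv2.circle(im,(int(p[0].round()),int(p[1].round())),0,(0,255,255),-1)
o=np.zeros((400,800,3),np.uint8);o[:,:400]=im[:,120:520];o[:,400:]=cv2.resize(g[160:320,250:410],(400,400),interpolation=cv2.INTER_CUBIC)
cv2.imwrite("pics/w4.png",o)
```

```text
[0.51542488 0.29601114 0.2202646 ] 0.8955470131244506
```

View pics/w4.png

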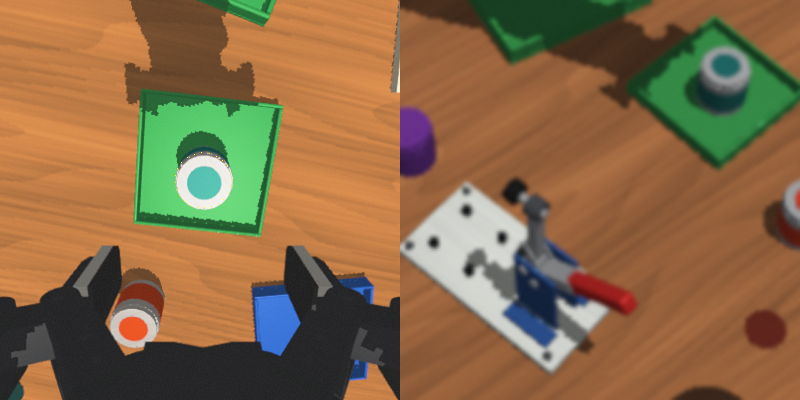

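The tin stands upright at (204,182) near the tray's centre. Its lid rim sits on the circle projected at z = 64 mm, which is lid home. The scene half shows the nest empty and the handle open, and the bystanders that are in view are where they were. Handing in.

```bash
python3 -c "
from h import *
print(r.hand_in())"
```

```text
the job is handed in; nothing more can be done
None
```

The teal tin is closed and stands upright in the smaller green tray. The clamp is open, and I handed the job in at about 27.6 s of the 70 s allowed. The hand-in gave no verdict.

**What I did:** I pinched the red handle and swung it over centre, then opened the fingers. The clamp held the lid by itself for more than 0.5 s. I swung the handle fully back, lifted the tin, lowered it until the wrist force showed it was on the tray floor, and released it.

**Last checks:**
- **Clamp:** with the fingers off, the handle tip sat at about 1.35–1.40 rad. After swinging back, it matched the 0 rad position.
- **Lid:** its rim matched the projected home height in the nest and again in the tray.
- **Tin:** it is upright and within a few mm of the tray's centre.
- **Bystanders:** the spare tin is where it was in the last pictures. The ink bottle and spatula were not in that last view, but the gripper never went near them.

**Disagreements:**
- **Base plate:** its measured centre lies about 14 mm from the fixture origin I worked out from the lid and handle tip. The lid and handle agreed with each other, so I used those.
- **Handle angle:** the gripper pose gave about 1.51 rad at the stop, because the fingers had slid on the handle. I relied on the picture instead.

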